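# Load the keyed vial carrier into the sampler turret

## Task

Take the vial carrier that has a flat cut in its side out of its cradle and stand it on the black mat, let go, and take it again the other way round so the fingers fit between the dock's guards. Then load it in the turret pocket of the sampler's loading dock, turning it until its flat matches the pocket's and it drops fully home, without forcing it. Leave it standing there released, and leave everything else on the bench where it is.

Things in the scene. Friction and masses are not known exactly. Their poses are not given: they have to be found in the camera images.
- carrier: Keyed vial carrier to load: upright white plastic round block, 60 mm diameter, 50 mm tall, 0.15-0.31 kg; low blue caps stand 4.6 mm above its top. A flat, 41 mm wide, faces its own -x down the whole side, 22 mm from the axis: 52 mm across along its x, 60 mm along its y. Foot tapers in its lowest 3.5 mm: 2 mm on the round, 0.8 on the flat. Origin: on the axis at the underside; z up.
- round_carrier: Bystander: a carrier of the same size and look but fully round, without a flat; stands in the other cradle. Origin: centre of its underside.
- cradle_a: Fixed dark steel cradle where the carrier starts: base 100 (x) x 90 (y) x 8 mm; two upright cheeks 90 mm long along x, inner faces at y = +-33 mm, tops 62 mm above the bench; open at both x ends, the only room for fingers. The carrier stands on the base within 8 mm of the middle, its flat facing the -y cheek within 0.15 rad. Origin: centre of the underside, at bench height.
- cradle_b: Second cradle, the same as cradle_a, holding the round carrier. The two may change places.
- mat: Black rubber mat fixed flat on the bench, 120 x 120 mm, 3 mm thick, kept clear for setting the carrier down. Origin: centre of the underside.
- dock: Sampler's loading dock, fixed: grey base 150 (x) x 170 (y) x 12 mm, on it a round metal turret ring, 88 mm across, top 30 mm above the bench, and two black guards 90 mm long along x, inner faces at y = +-36 mm, tops 73 mm above the bench: fingers have room only at the -x and +x ends. Origin: on the axis of the turret's pocket, at bench height; z up. Its yaw does not tell the turret's.
- pocket_floor (a point): Centre of the turret pocket's floor, 18 mm up, axes as the dock's. Pocket: 12 mm deep (mouth 30 mm up), circle of 63 mm diameter with one flat wall 23 mm from the axis, no chamfer. The flat is on the dock's -x side, turned up to 0.40 rad either way, not reported: see or feel for it. Turret is braked. The carrier drops in freely within 0.05 rad of it (0.12 at most), else rides on the mouth.
- bottle: Bystander: amber glass bottle, 66 mm across and 150 mm tall. Origin: centre of its underside.
- jar: Bystander: glass jar with white lid, 56 mm across, 55 mm tall. Origin: centre of its underside.
- vial: Bystander: small capped glass vial, 15 mm across, 37 mm tall, standing loose. Origin: centre of its underside.
- vial_two: Bystander: second small capped vial, the same as vial. Origin: centre of its underside.
- spatula: Bystander: thin steel double-ended spatula lying on the bench, 185 mm long, along its own x. Origin: middle of the tool.
- cap_bin: Bystander: open grey plastic bin, 110 x 90 x 45 mm. Origin: centre of its underside.
- beaker: Bystander: glass beaker, 60 mm across, 70 mm tall. Origin: centre of its underside.
There are look-alikes about, which are no part of the job. Leave any green look-alike of the carrier alone.

How it is judged:
By the outcome, as a careful person would: the job done as asked, in the order asked, and still so for the second after the job is handed in, with the robot touching nothing.
It also fails if it takes over 61 s, if anything falls off the work surface, if the arm or the gripper's body presses on something with over 40 N, if the wrist force passes 120 N, or if a joint passes its speed limit or range.

## Robot

A 6-joint arm with a two-finger parallel gripper is mounted at the origin on the work surface. World frame = base frame: x ahead of the robot, y to its left, z up, the work surface at z = 0. Lengths are in m, angles in degrees, forces in N, time in s.
With the tool pointing down it reaches from about 0.3 to 0.875 m from the base axis. Payload 6.4 kg.
Tool frame: the origin (TCP) lies midway between the tips of the shut fingers; the grasp point (between the pads) lies bot.hold_point_z behind it (bot.hold_point_z is the distance from the TCP to the grasp point, in m); z points along the fingers, y is the direction in which the jaws open and shut (so a half turn about z gives the same grasp; the last joint's range is limited). The gripper opens to 88 mm and grips with 3 to 60 N. Pads are 18 mm wide; open, the fingers measure 123 mm over their backs; the gripper's body (75 mm by 187 mm) begins 45 mm behind the grasp point.
Start: joints at [56.82, 10.359, 92.074, -0, 77.567, -11.82], TCP at [0.209, 0.536, 0.239] pointing down, gripper open.
Joint ranges: [-171.53, 171.53], [-51.25, 118.39], [17.06, 147.69], [-65.23, 245.23], [0, 150.52], [-178.68, 178.68]. Speed limits (degrees/s): [147.25, 147.25, 172.46, 180, 180, 180].

## Interface

Orientations are given as a 3x3 rotation matrix whose columns are the frame's x, y, z axes.
In Python, from rig import bot, capture, camera_model gives the robot as it stands.
- The arm moves only by the tool apply_moves, never from a script. Its argument "increments" is a list of rows, each an object with "delta_pos": the shift along the world's x, y, z in cm, a list of three; "yaw": the turn about the world's z in rad; "hand": the closure, from 0 (fully open) to 1 (shut). In form: [{"delta_pos": [dx, dy, dz], "yaw": yaw, "hand": hand}, ...]. A call has 1 to 10 rows; each row shifts and turns the commanded pose from where the row before left it; what a row does not reach is not made up. A row lasts 1/12 s, in which the tool goes at most 41.7 mm and 7.16 degrees, less where a joint would pass 70% of its speed; a pose out of reach is approached as far as the arm can. A call is refused whole if a number of a shift passes 4.17 or a number of a turn 0.125, either way. A call with a gripper value outside its range is refused whole. The fingers move at their own pace and stop on an object; "grip_force" is the grip in N (left out, the last holds). Time passes only in rows, so rows that do not move let the fingers close. It gives the time, the measured TCP pose, the force and the opening at its end, in the units of the state.
- bot.state(): the state, without advancing time (a new reading comes with each control period).
- capture(name): name is "scene" or "side" or "wrist"; returns the picture (384x512x3 uint8, red, green, blue); there is no depth.
- camera_model(name): a dict with "fx", "fy", "cx", "cy" (pixels), "pose" (4x4, takes a point from camera to world coordinates). Camera axes: x right, y up, looking along -z (the intrinsics and any distortion apply to the point x, -y, -z); pixel columns grow to the right and rows downward; lengths in m; the calibration is good to about 2 mm. The wrist camera is an equidistant fisheye: a pixel r from the principal point sees the ray r / f radians off the axis. A picture is of the moment at which its call begins: read the wrist's pose just before it. camera_model takes no time and is no camera call; for the wrist camera it gives the pose at the moment of the call.
- bot.close_job(): hands the job in, once; it reports no verdict.
The state is a dict: "t": time; "qpos": joint angles; "qvel": joint speeds; "tau": joint torques, N m; "tool_pos": TCP position; "ee_rot": TCP orientation; "force": force on the tool from outside, world axes, zero at the start; "moment": the same for the moment, N m; "opening": finger opening in m.
Only numpy, scipy, OpenCV 4.12 (cv2) and the standard library are available. Lean on these libraries where they do the work, as an engineer would, in place of code of your own. Each camera call takes 0.05 s, during which the arm holds its last target.

## Working session

There is one attempt and no reset: what is moved stays moved. The work goes in short steps, Python scripts to look and compute and a tool call to move; the robot and the scene stay as the last step left them, time stands still between calls to the robot, and variables do not carry over. Pictures are saved under pics/ and viewed, and the job is handed in when it is done.

Besides the shell and the picture viewer there is one more tool, called as name(argument=value, ...), one argument or row to a line, values as JSON. apply_moves: Moves the arm, as the interface text tells. Its arguments: {"type":"object","properties":{"increments":{"type":"array"},"grip_force":{"type":"number"}},"required":["increments"]}

```bash
ls; mkdir -p pics; python3 - <<'E'
from rig import bot,capture,camera_model
import cv2
for n in ("scene","side","wrist"):
    m=camera_model(n); print(n,m)
    cv2.imwrite(f"pics/{n}0.png",cv2.cvtColor(capture(n),cv2.COLOR_RGB2BGR))
print(bot.state(),bot.hold_point_z)
E
```

```text
pics
scene {'fx': 361.21719051753183, 'fy': 361.21719051753183, 'cx': 260.26719938373043, 'cy': 189.14060064173532, 'pose': array([[-0.00433525, -0.7991056 ,  0.60117505,  1.17856367],
       [ 0.99992445, -0.01037892, -0.00658531, -0.00187898],
       [ 0.01150191,  0.60110109,  0.79909023,  0.88608033],
       [ 0.        ,  0.        ,  0.        ,  1.        ]])}
side {'fx': 389.20770933405385, 'fy': 389.20770933405385, 'cx': 256.5239761237622, 'cy': 181.5093473340166, 'pose': array([[ 0.99572679,  0.05100304, -0.07698602,  0.47761392],
       [-0.09217366,  0.49768891, -0.86244407, -0.77809322],
       [-0.00567218,  0.86585475,  0.50026332,  0.49024809],
       [ 0.        ,  0.        ,  0.        ,  1.        ]])}
wrist {'fx': 297.3186396354542, 'fy': 297.3186396354542, 'cx': 254.57607260005767, 'cy': 190.54666089914596, 'pose': array([[ 0.36439496, -0.89342211, -0.26270373,  0.14127773],
       [ 0.93124384,  0.34925949,  0.10393611,  0.56248959],
       [-0.00110705, -0.28251503,  0.95926223,  0.38361078],
       [ 0.        ,  0.        ,  0.        ,  1.        ]])}
{'t': 0.15, 'qpos': array([ 5.68208946e+01,  1.03903671e+01,  9.21148821e+01, -1.20732667e-03,
        7.75669482e+01, -1.18171367e+01]), 'qvel': array([-0.17059575, -0.09761954, -0.20120134, -0.04685566, -0.06951925,
       -0.00701358]), 'tau': array([-1.98182505e-05, -4.34227002e+01, -3.42180097e+01,  7.01678172e-02,
        3.55364371e-02, -4.08544315e-05]), 'tool_pos': array([0.20919955, 0.53518825, 0.23806475]), 'ee_rot': array([[-9.31299383e-01,  3.64254043e-01, -6.72367672e-04],
       [ 3.64254586e-01,  9.31298803e-01, -1.06590514e-03],
       [ 2.37914952e-04, -1.23758980e-03, -9.99999206e-01]]), 'force': array([0.94480061, 0.60248511, 0.26900482]), 'moment': array([-0.01037775,  0.00310687, -0.00320082]), 'opening': 0.08794869283513607} 0.0187
```

View pics/scene0.png

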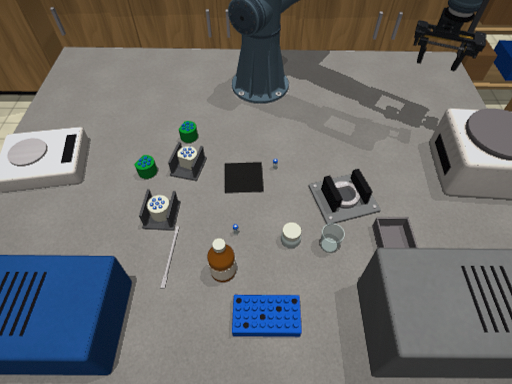

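View pics/side0.png

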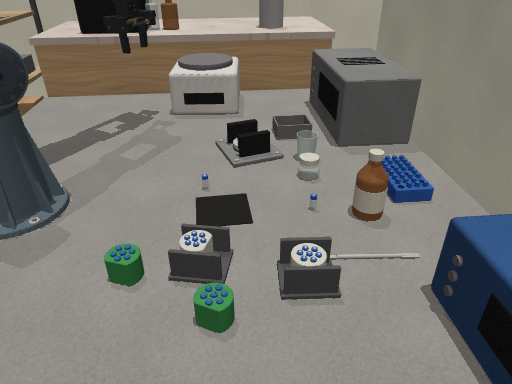

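View pics/wrist0.png

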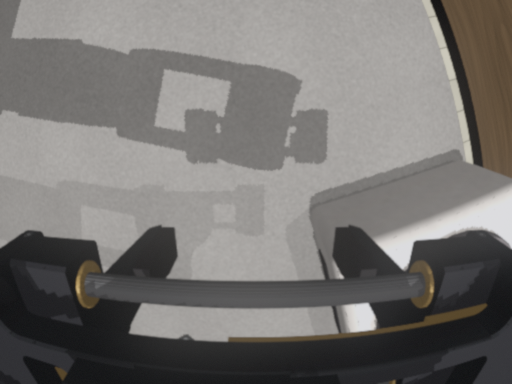

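Scene: white carriers in cradles at (187,155) and (159,205). The green look-alikes are at (188,131) and (146,167), the mat is at (244,177) and the dock at (345,194). I'll enlarge the cradles and dock.

```bash
python3 - <<'E'
import cv2,numpy as np
s=cv2.imread("pics/scene0.png");d=cv2.imread("pics/side0.png")
def c(im,x,y,w,h,k): return cv2.resize(im[y:y+h,x:x+w],None,fx=k,fy=k,interpolation=cv2.INTER_CUBIC)
a=np.hstack([c(s,135,135,80,100,5),c(s,305,160,80,100,5)][:2])
cv2.imwrite("pics/c1.png",a)
cv2.imwrite("pics/c2.png",c(d,160,215,190,90,4))
E
```

```text
(no output)
```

View pics/c1.png

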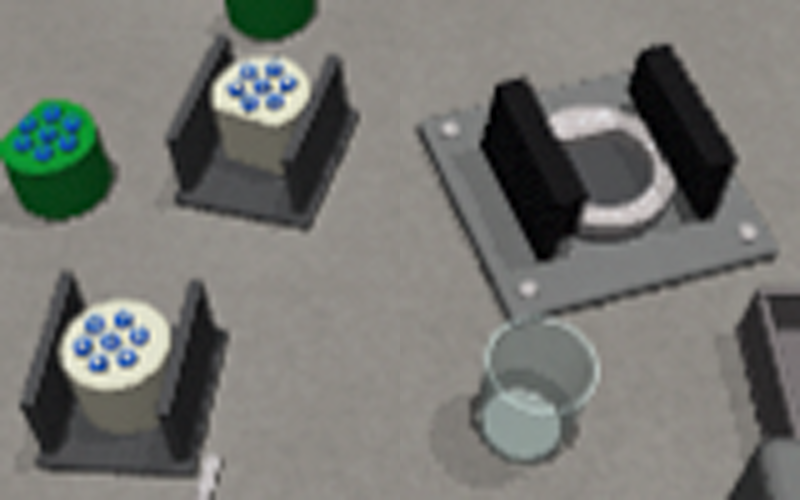

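View pics/c2.png

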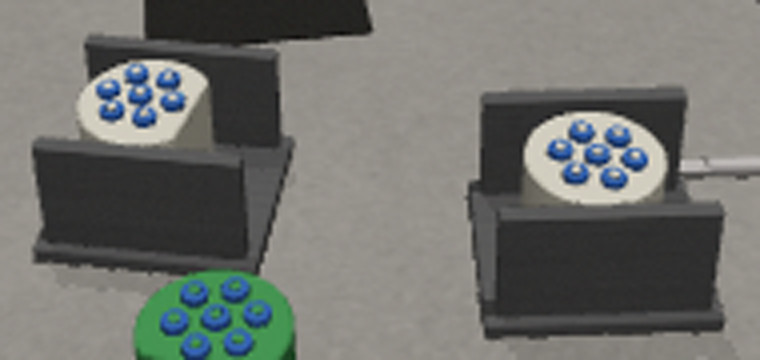

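```bash
cat > h.py <<'E'
import numpy as np,cv2
from rig import bot,capture,camera_model
def ray(m,u,v,fish=False):
    x=(u-m['cx'])/m['fx'];y=(v-m['cy'])/m['fy']
    if fish:
        r=np.hypot(x,y); s=np.sin(r)/r if r>1e-9 else 1
        d=np.array([x*s,-y*s,-np.cos(r)])
    else: d=np.array([x,-y,-1.])
    P=np.array(m['pose']); return P[:3,3],P[:3,:3]@d
def w(m,u,v,z,fish=False):
    o,d=ray(m,u,v,fish); return (o+d*(z-o[2])/d[2])
def proj(m,p,fish=False):
    P=np.array(m['pose']); c=(np.atleast_2d(p)-P[:3,3])@P[:3,:3]
    x,y,z=c[:,0],-c[:,1],-c[:,2]
    if fish:
        h=np.hypot(x,y); th=np.arctan2(h,z); k=th/np.maximum(h,1e-12)
    else: k=1/z
    return np.c_[m['cx']+m['fx']*x*k, m['cy']+m['fy']*y*k]
def snap(name,tag):
    m=camera_model(name); im=cv2.cvtColor(capture(name),cv2.COLOR_RGB2BGR)
    cv2.imwrite(f"pics/{tag}.png",im); return m,im
E
python3 - <<'E'
from h import *
np.set_printoptions(precision=4,suppress=True)
S=camera_model("scene");D=camera_model("side")
for n,m,u,v,z in [("near carr S",S,187,152.5,.058),("near D",D,195.2,238.5,.058),("far S",S,158.5,203.5,.058),("far D",D,309,252.5,.058),
 ("mat",S,244,177,.003),("matD",D,223,209.5,.003),("ring S",S,344,194,.03),
 # dock base corners S
 ("dk",S,305+18/5,160+126/5,.012),("dk",S,305+118/5,160+318/5,.012),("dk",S,305+378/5,160+250/5,.012)]:
    print(n,w(m,u,v,z)[:2])
# near cradle base corners, scene
for u,v in [(175,198),(307,225),(357,112)]: print("crA", w(S,135+u/5,135+v/5,.008)[:2])
for u,v in [(40,465),(190,470),(228,330)]: print("crB", w(S,135+u/5,135+v/5,.008)[:2])
E
```

```text
near carr S [ 0.4166 -0.2225]
near D [ 0.4173 -0.223 ]
far S [ 0.6091 -0.2772]
far D [ 0.6101 -0.2801]
mat [ 0.4672 -0.0458]
matD [ 0.4668 -0.0546]
ring S [0.5492 0.2519]
dk [0.504  0.1531]
dk [0.6406 0.1994]
dk [0.5925 0.3565]
crA [ 0.4648 -0.277 ]
crA [ 0.4851 -0.1923]
crA [ 0.3912 -0.1703]
crB [ 0.6585 -0.3227]
crB [ 0.6608 -0.2384]
crB [ 0.5649 -0.2302]
```

apply_moves(
  increments=[
    {"delta_pos": [2.97, -2.75, -0.5], "yaw": -0.073, "hand": 0},
    {"delta_pos": [2.97, -2.75, -0.5], "yaw": -0.073, "hand": 0},
    {"delta_pos": [2.97, -2.75, -0.5], "yaw": -0.073, "hand": 0},
    {"delta_pos": [2.97, -2.75, -0.5], "yaw": -0.073, "hand": 0},
    {"delta_pos": [2.97, -2.75, -0.5], "yaw": -0.073, "hand": 0},
    {"delta_pos": [2.97, -2.75, -0.5], "yaw": -0.073, "hand": 0},
    {"delta_pos": [2.97, -2.75, -0.5], "yaw": -0.073, "hand": 0},
    {"delta_pos": [2.97, -2.75, -0.5], "yaw": -0.073, "hand": 0},
    {"delta_pos": [2.97, -2.75, -0.5], "yaw": -0.073, "hand": 0},
    {"delta_pos": [2.97, -2.75, -0.5], "yaw": -0.073, "hand": 0},
  ],
)

```text
t: 0.98
tool_pos: [0.5074, 0.2588, 0.1883]
ee_rot: [[-0.448, 0.894, -0.0], [0.894, 0.448, 0.0], [0.0, -0.0, -1.0]]
force: [-0.0, 0.1, 0.5]
opening: 0.0883
```

apply_moves(
  increments=[
    {"delta_pos": [2.97, -2.75, -0.5], "yaw": -0.073, "hand": 0},
    {"delta_pos": [2.97, -2.75, -0.5], "yaw": -0.073, "hand": 0},
    {"delta_pos": [0, 0, -0.5], "yaw": 0, "hand": 0},
    {"delta_pos": [0, 0, 0], "yaw": 0, "hand": 0},
    {"delta_pos": [0, 0, 0], "yaw": 0, "hand": 0},
  ],
)

```text
t: 1.4
tool_pos: [0.5649, 0.2055, 0.1728]
ee_rot: [[-0.317, 0.949, -0.002], [0.949, 0.317, 0.0], [0.001, -0.002, -1.0]]
force: [-0.3, 0.3, -0.7]
opening: 0.0883
```

```bash
python3 - <<'E'
from h import *
s=bot.state();print(s['t'],s['tool_pos'],s['ee_rot'],s['qpos'])
m,im=snap("wrist","w1");print(m)
np.save("w1m.npy",m['pose'])
cv2.imwrite("pics/w1b.png",cv2.resize(im,(768,576),interpolation=cv2.INTER_CUBIC))
E
```

```text
1.4 [0.56489019 0.20554637 0.17281705] [[-3.16594924e-01  9.48557820e-01 -2.39078301e-03]
 [ 9.48560485e-01  3.16595962e-01  5.89792651e-05]
 [ 8.12857490e-04 -2.24912976e-03 -9.99997140e-01]] [ 8.68104801e+00  1.73900626e+01  9.14768513e+01  2.53589757e-02
  7.12679903e+01 -9.78430755e+00]
{'fx': 297.3186396354542, 'fy': 297.3186396354542, 'cx': 254.57607260005767, 'cy': 190.54666089914596, 'pose': array([[ 0.94863279, -0.30412245, -0.08720868,  0.54212545],
       [ 0.31637193,  0.9099873 ,  0.26801478,  0.27537696],
       [-0.00215052, -0.28183799,  0.9594596 ,  0.31856081],
       [ 0.        ,  0.        ,  0.        ,  1.        ]])}
```

View pics/w1b.png

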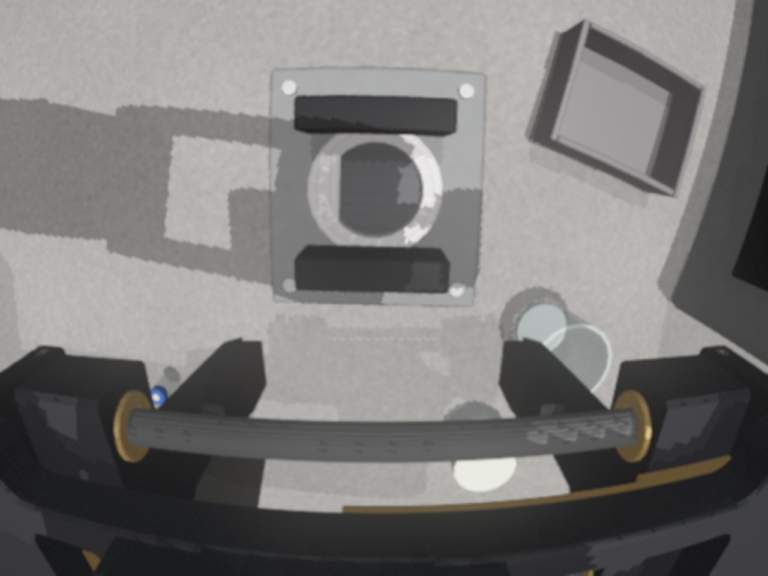

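The wrist view shows the dock from above. The pocket's flat is on the left at about (340,190), nearly vertical in the picture. I'll enlarge it.

```bash
python3 - <<'E'
import cv2
im=cv2.imread("pics/w1.png")
im=cv2.convertScaleAbs(im,alpha=1.3)
cv2.imwrite("pics/w1c.png",cv2.resize(im[40:210,175:330],None,fx=5,fy=5,interpolation=cv2.INTER_CUBIC)[:600*1+250,:775][0:850:1] if 0 else cv2.resize(im[80:170,195:305],None,fx=6.5,fy=6.5,interpolation=cv2.INTER_CUBIC))
E
```

```text
(no output)
```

View pics/w1c.png

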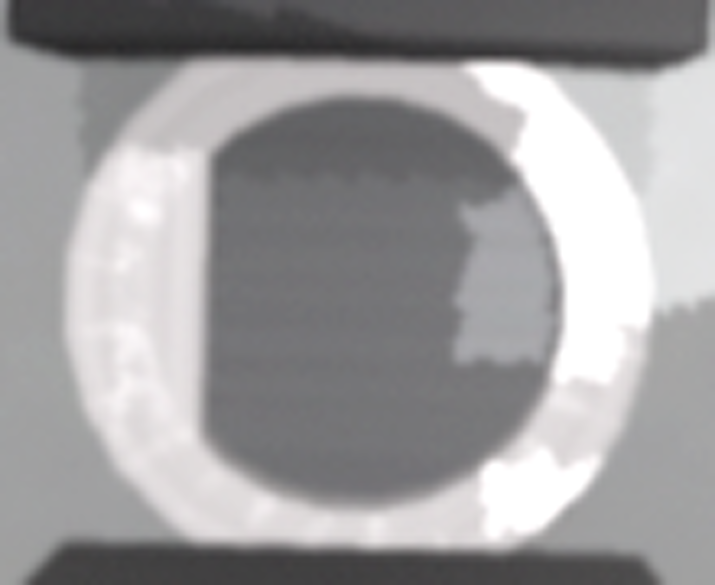

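```bash
python3 - <<'E'
from h import *
np.set_printoptions(precision=4,suppress=True)
m=camera_model("wrist"); m['pose']=np.load("w1m.npy")
f=lambda u,v,z:w(m,195+(u+.0)/6.5,80+v/6.5,z,True)
print("ring l r",f(67,305,.03),f(652,290,.03))
L=f(67,305,.03);R=f(652,290,.03);print(np.linalg.norm(L-R))
T=f(360,95,.018);B=f(360,505,.018);print("T,B",T,B,np.linalg.norm(T-B),(T+B)/2)
a=f(210,175,.018);b=f(204,420,.018);d=a-b;print("flat",a,b,"normal yaw of flat-dir-90:",np.degrees(np.arctan2(d[1],d[0])) -90)
r=f(558,270,.018);print("right",r)
# base corners top z=.012, guard lines in 768 image scale 1.5
g=lambda u,v,z:w(m,u/1.5,v/1.5,z,True)
p=[g(272,72,.012),g(486,73,.012),g(475,304,.012),g(274,301,.012)]
print(np.array(p)); 
for i in range(4):
    d=p[(i+1)%4]-p[i];print(np.linalg.norm(d),np.degrees(np.arctan2(d[1],d[0])))
print(np.mean(p,0))
E
```

```text
ring l r [0.5024 0.2409 0.03  ] [0.5847 0.2705 0.03  ]
0.08755568233180078
T,B [0.534  0.2844 0.018 ] [0.5543 0.2233 0.018 ] 0.06432164449865918 [0.5442 0.2539 0.018 ]
flat [0.516  0.2655 0.018 ] [0.5268 0.2286 0.018 ] normal yaw of flat-dir-90: 16.300220779696062
right [0.5716 0.2684 0.018 ]
[[0.4498 0.3112 0.012 ]
 [0.5896 0.3567 0.012 ]
 [0.6394 0.1982 0.012 ]
 [0.4981 0.1534 0.012 ]]
0.1469859515580517 18.012759299863188
0.16607273547952056 -72.54144322260044
0.14827743162177098 -162.39151077217036
0.16504412984004377 107.00799849506713
[0.5442 0.2549 0.012 ]
```

```bash
python3 - <<'E'
from h import *
np.set_printoptions(precision=4,suppress=True)
m=camera_model("wrist"); m['pose']=np.load("w1m.npy")
im=cv2.imread("pics/w1.png");g=cv2.cvtColor(im,cv2.COLOR_BGR2GRAY).astype(float)
P=[]
for v in range(107,144):
    row=g[v,220:236]; d=np.diff(row); i=np.argmin(d); 
    k=slice(max(0,i-2),i+3); wd=-np.minimum(d[k],0); u=220.5+(np.arange(len(d))[k]*wd).sum()/wd.sum()
    P.append((u,v))
P=np.array(P); print(P[::4])
for z in (.018,.03):
    W=np.array([w(m,u,v,z,True) for u,v in P])
    vx,vy,x0,y0=cv2.fitLine(W[:,:2].astype(np.float32),cv2.DIST_HUBER,0,.001,.001).ravel()
    a=np.degrees(np.arctan2(vy,vx))-90
    print(z,a, a+180)
# overlay
o=cv2.resize(im[80:170,195:305],None,fx=6.5,fy=6.5,interpolation=cv2.INTER_CUBIC)
C=np.array([.5440,.2548]); 
def outl(z,yaw,R,fl):
    t=np.linspace(-np.pi,np.pi,181);x=np.maximum(R*np.cos(t),-fl);y=R*np.sin(t)
    c,s=np.cos(yaw),np.sin(yaw);return np.c_[C[0]+c*x-s*y,C[1]+s*x+c*y,0*x+z]
for z,R,fl,col in [(.018,.0315,.023,(0,0,255)),(.03,.0315,.023,(0,255,0)),(.03,.044,.1,(255,0,0))]:
    q=(proj(m,outl(z,np.radians(16.8),R,fl),True)+.5-[195,80])*6.5
    cv2.polylines(o,[q.astype(np.int32)],True,col,1)
cv2.imwrite("pics/ov1.png",o)
E
```

```text
[[226.5    107.    ]
 [226.4425 111.    ]
 [226.4176 115.    ]
 [226.2317 119.    ]
 [226.0625 123.    ]
 [225.9938 127.    ]
 [225.7683 131.    ]
 [225.7317 135.    ]
 [225.5244 139.    ]
 [225.4634 143.    ]]
0.018 -164.07489 15.92511
0.03 -164.07509 15.9249115
```

View pics/ov1.png

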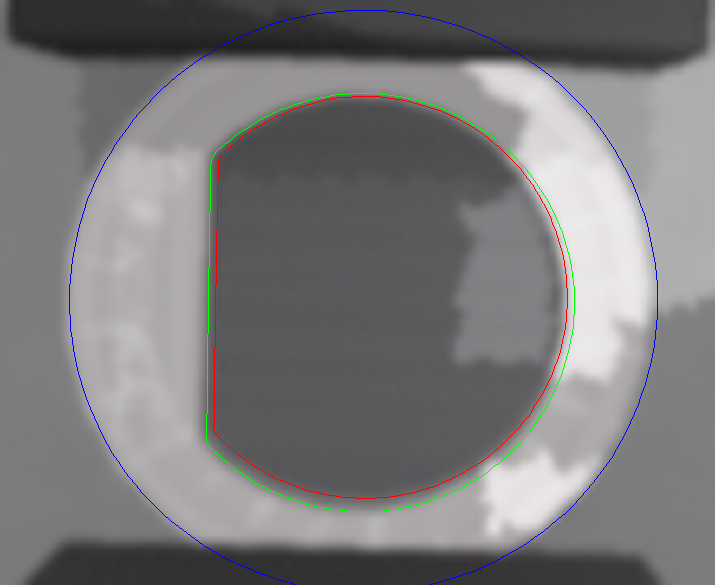

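The pocket flat's normal is at a yaw of about 15.9°, and the pocket centre is about (0.543, 0.2545) in the wrist-camera frame. Next I'll look over the near cradle.

apply_moves(
  increments=[
    {"delta_pos": [-1.23, -3.67, 0], "yaw": -0.042, "hand": 0},
    {"delta_pos": [-1.23, -3.67, 0], "yaw": -0.042, "hand": 0},
    {"delta_pos": [-1.23, -3.67, 0], "yaw": -0.042, "hand": 0},
    {"delta_pos": [-1.23, -3.67, 0], "yaw": -0.042, "hand": 0},
    {"delta_pos": [-1.23, -3.67, 0], "yaw": -0.042, "hand": 0},
    {"delta_pos": [-1.23, -3.67, 0], "yaw": -0.042, "hand": 0},
    {"delta_pos": [-1.23, -3.67, 0], "yaw": -0.042, "hand": 0},
    {"delta_pos": [-1.23, -3.67, 0], "yaw": -0.042, "hand": 0},
    {"delta_pos": [-1.23, -3.67, 0], "yaw": -0.042, "hand": 0},
    {"delta_pos": [-1.23, -3.67, 0], "yaw": -0.042, "hand": 0},
  ],
)

```text
t: 2.28
tool_pos: [0.4422, -0.1613, 0.1745]
ee_rot: [[0.096, 0.995, 0.001], [0.995, -0.096, -0.001], [-0.0, 0.001, -1.0]]
force: [0.6, 0.2, 0.2]
opening: 0.0879
```

apply_moves(
  increments=[
    {"delta_pos": [-1.23, -3.67, 0], "yaw": -0.042, "hand": 0},
    {"delta_pos": [-1.23, -3.67, 0], "yaw": -0.042, "hand": 0},
    {"delta_pos": [-1.23, -3.67, 0], "yaw": -0.042, "hand": 0},
    {"delta_pos": [0, 0, 0], "yaw": 0, "hand": 0},
    {"delta_pos": [0, 0, 0], "yaw": 0, "hand": 0},
    {"delta_pos": [0, 0, 0], "yaw": 0, "hand": 0},
  ],
)

```text
t: 2.78
tool_pos: [0.4062, -0.2702, 0.1739]
ee_rot: [[0.221, 0.975, 0.0], [0.975, -0.221, 0.0], [0.001, 0.0, -1.0]]
force: [-0.2, 0.6, 0.1]
opening: 0.0881
```

```bash
python3 - <<'E'
from h import *
s=bot.state();print(s['t'],s['tool_pos'],s['ee_rot'][:2,1],s['qpos'])
m,im=snap("wrist","w2");print(m['pose'])
np.save("w2m.npy",m['pose'])
cv2.imwrite("pics/w2b.png",cv2.resize(im,(768,576),interpolation=cv2.INTER_CUBIC))
E
```

```text
2.7833 [ 0.40622495 -0.27017441  0.17388675] [ 0.97538629 -0.22050297] [-4.76199238e+01  3.21157417e+00  1.07960541e+02  3.24194464e-02
  6.88372983e+01 -3.48930563e+01]
[[ 9.75347170e-01  2.11681218e-01  6.23615228e-02  4.22259873e-01]
 [-2.20675977e-01  9.35723054e-01  2.75180811e-01 -1.98424213e-01]
 [-1.02505319e-04 -2.82158516e-01  9.59367793e-01  3.19585458e-01]
 [ 0.00000000e+00  0.00000000e+00  0.00000000e+00  1.00000000e+00]]
```

View pics/w2b.png

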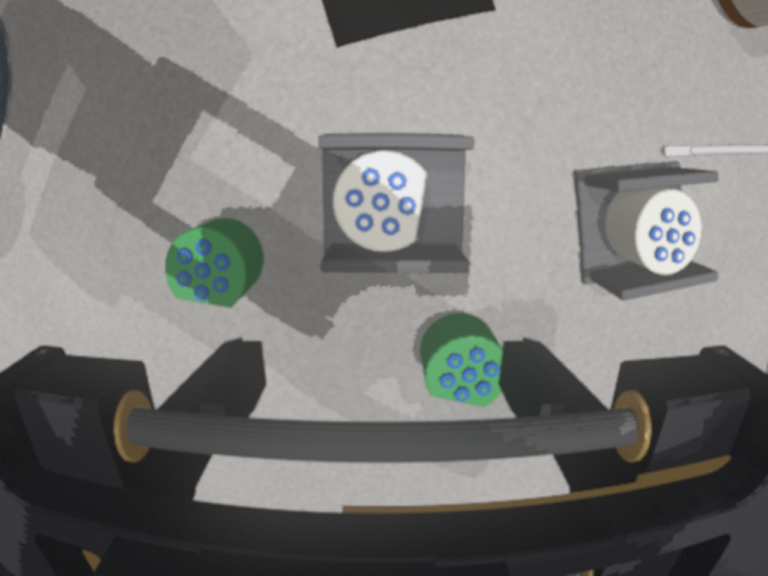

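The flat is on the near carrier, at (422,200) in this 768-wide view. It faces an open end of the cradle rather than a cheek, which differs from the description. The other carrier is round. I'll measure this one's pose.

```bash
python3 - <<'E'
from h import *
im=cv2.imread("pics/w2.png")
cv2.imwrite("pics/w2c.png",cv2.resize(im[85:185,205:320],None,fx=6,fy=6,interpolation=cv2.INTER_CUBIC))
cv2.imwrite("pics/w2d.png",cv2.resize(im[105:205,380:485],None,fx=6,fy=6,interpolation=cv2.INTER_CUBIC))
E
```

```text
(no output)
```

View pics/w2c.png

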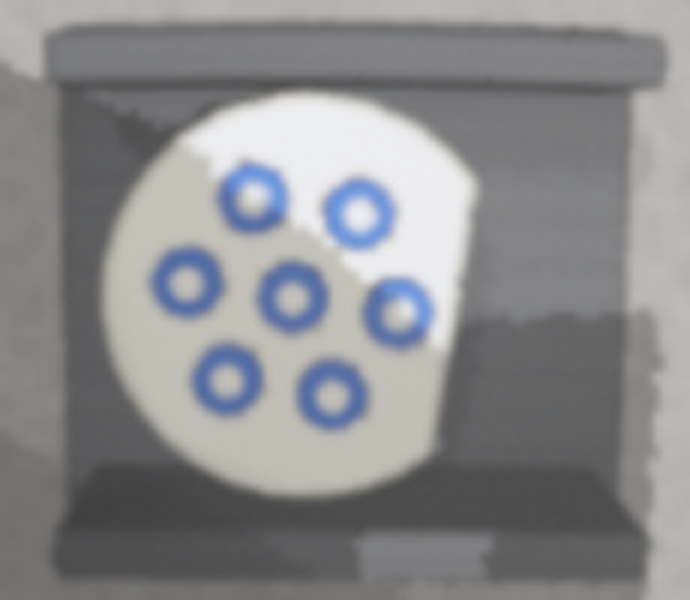

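View pics/w2d.png

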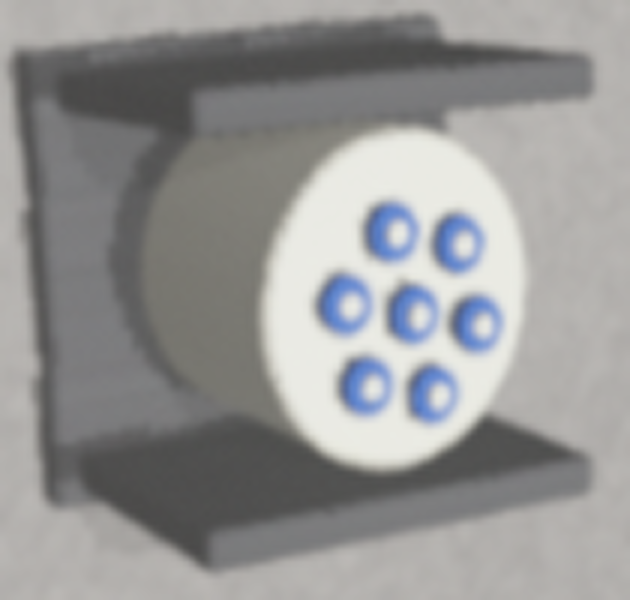

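```bash
python3 - <<'E'
from h import *
from scipy.optimize import least_squares
np.set_printoptions(precision=4,suppress=True)
m=camera_model("wrist"); m['pose']=np.load("w2m.npy")
im=cv2.imread("pics/w2.png")
f=lambda u,v,z:w(m,205+u/6-.5,85+v/6-.5,z,True)[:2]
arc=np.array([f(u,v,.058) for u,v in [(103,295),(122,222),(160,150),(225,105),(310,90),(390,110),(440,148),(390,475),(300,497),(225,478),(155,425),(118,365)]])
fl=np.array([f(u,v,.058) for u,v in [(473,190),(466,250),(456,310),(447,370),(438,430)]])
r=least_squares(lambda p:np.hypot(*(arc-p[:2]).T)-p[2],[.417,-.223,.03]); print(r.x,np.abs(r.fun).max())
d=fl[0]-fl[-1]; a=np.arctan2(d[1],d[0])-np.pi/2; n=np.array([np.cos(a),np.sin(a)]); print("flat normal yaw",np.degrees(a),"dist",(fl-r.x[:2])@n)
# cradle edges z=.008 base left/right? cheeks top edge .062
p1,p2=f(45,85,.062),f(663,85,.062);d=p2-p1;print("cradle yaw",np.degrees(np.arctan2(d[1],d[0])),np.linalg.norm(d))
q1,q2=f(80,470,.008),f(0,0,.008)
S=camera_model("scene");D=camera_model("side")
for n,u,v in(("v1",275.5,163),("v2",235.5,229)): print(n,w(S,u,v,.02))
print("v D",w(D,205,183,.02),w(D,313,202,.02))
for n,u,v in(("mat",226,164),("mat",262,164),("mat",264,191),("mat",224,191)): print(n,w(S,u,v,.003))
g=lambda u,v,z:w(m,u/1.5,v/1.5,z,True)
print("mat near corners wrist",g(338,46,.003),g(495,10,.003))
E
python3 - <<'E'
import cv2
a=cv2.imread("pics/scene0.png")
cv2.imwrite("pics/matc.png",cv2.resize(a[145:245,210:300],None,fx=6,fy=6,interpolation=cv2.INTER_CUBIC))
E
```

```text
[ 0.4176 -0.2229  0.0298] 0.0007784805328502342
flat normal yaw -20.18788758196125 dist [0.0221 0.0223 0.0221 0.0221 0.0221]
cradle yaw -12.390805796072064 0.08877513201418884
v1 [0.4225 0.0532 0.02  ]
v2 [ 0.6659 -0.0627  0.02  ]
v D [0.4262 0.0381 0.02  ] [ 0.6658 -0.0703  0.02  ]
mat [ 0.4142 -0.1055  0.003 ]
mat [0.4126 0.0106 0.003 ]
mat [0.5211 0.0168 0.003 ]
mat [ 0.5227 -0.1049  0.003 ]
mat near corners wrist [ 0.4104 -0.1117  0.003 ] [ 0.5267 -0.1054  0.003 ]
```

View pics/matc.png

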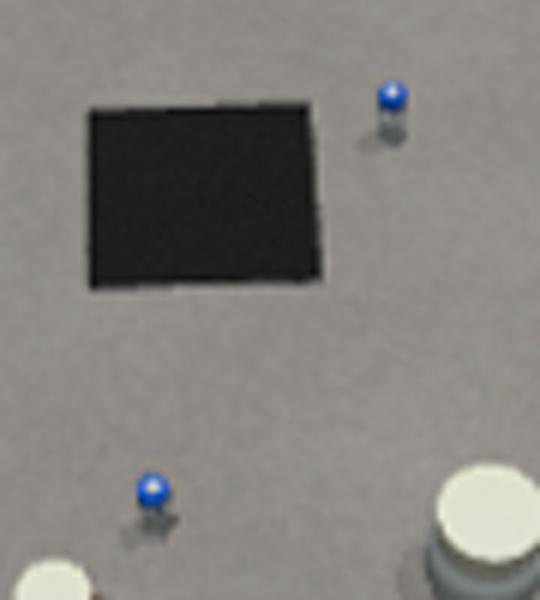

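apply_moves(
  increments=[
    {"delta_pos": [0.37, 2.45, 0], "yaw": -0.065, "hand": 0},
    {"delta_pos": [0.37, 2.45, 0], "yaw": -0.065, "hand": 0},
    {"delta_pos": [0, 0, -2], "yaw": 0, "hand": 0},
    {"delta_pos": [0, 0, -3], "yaw": 0, "hand": 0},
    {"delta_pos": [0, 0, -2], "yaw": 0, "hand": 0},
    {"delta_pos": [0, 0, 0], "yaw": 0, "hand": 0},
  ],
)

```text
t: 3.33
tool_pos: [0.4116, -0.2183, 0.1001]
ee_rot: [[0.343, 0.939, -0.005], [0.939, -0.343, 0.005], [0.003, -0.007, -1.0]]
force: [-1.3, 0.4, -0.2]
opening: 0.0878
```

```bash
python3 - <<'E'
from h import *
s=bot.state();print(s['t'],s['tool_pos'],s['ee_rot'][:2,1],s['qpos'])
m,im=snap("wrist","w3")
cv2.imwrite("pics/w3b.png",cv2.resize(im,(768,576),interpolation=cv2.INTER_CUBIC))
E
```

```text
3.3333 [ 0.41156764 -0.21827973  0.10014236] [ 0.93934666 -0.34290432] [-4.25927934e+01  7.15397525e+00  1.13601922e+02  1.03346217e-02
  5.96615470e+01 -2.25430995e+01]
```

View pics/w3b.png

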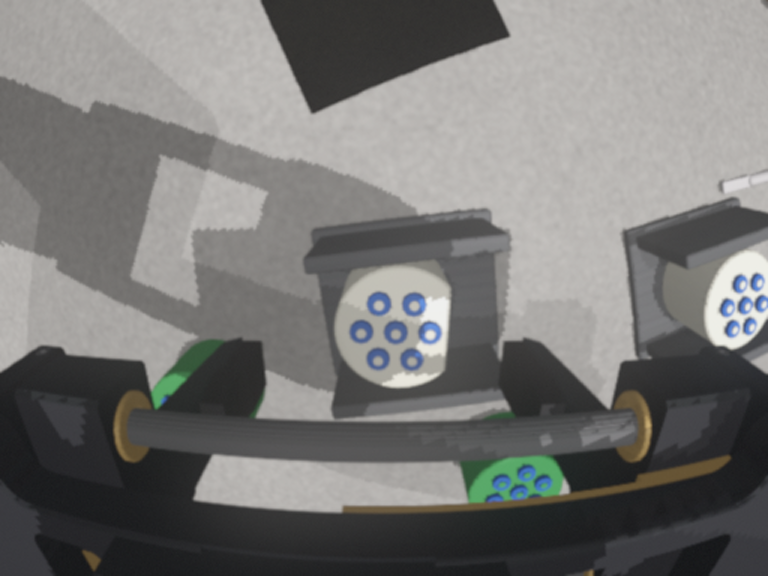

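```bash
python3 - <<'E'
from h import *
m=camera_model("wrist"); m['pose']=np.load("w2m.npy")
for u,v in ((203,270),(470,375)): print(w(m,u/1.5,v/1.5,.055,True))
E
```

```text
[ 0.29453906 -0.23837522  0.055     ]
[ 0.44930868 -0.34875801  0.055     ]
```

apply_moves(
  increments=[
    {"delta_pos": [0.15, -0.3, -1.5], "yaw": -0.003, "hand": 0},
    {"delta_pos": [0, 0, 0], "yaw": 0, "hand": 0},
    {"delta_pos": [0, 0, 0], "yaw": 0, "hand": 0},
  ],
)

```text
t: 3.63
tool_pos: [0.4153, -0.2251, 0.0897]
ee_rot: [[0.348, 0.937, 0.0], [0.937, -0.348, -0.0], [-0.0, 0.0, -1.0]]
force: [-0.6, 0.1, -0.0]
opening: 0.0879
```

apply_moves(
  increments=[
    {"delta_pos": [-0.17, 0.38, -1.4], "yaw": 0, "hand": 0},
    {"delta_pos": [0, 0, -2], "yaw": 0, "hand": 0},
    {"delta_pos": [0, 0, -2], "yaw": 0, "hand": 0},
    {"delta_pos": [0, 0, -1], "yaw": 0, "hand": 0},
    {"delta_pos": [0, 0, 0], "yaw": 0, "hand": 0},
    {"delta_pos": [0, 0, 0], "yaw": 0, "hand": 0},
  ],
)

```text
t: 4.13
tool_pos: [0.4134, -0.2219, 0.0254]
ee_rot: [[0.349, 0.937, 0.0], [0.937, -0.349, 0.0], [0.0, 0.0, -1.0]]
force: [-0.4, -0.4, -0.3]
opening: 0.0881
```

apply_moves(
  increments=[
    {"delta_pos": [0, 0, 0], "yaw": 0, "hand": 0.3},
    {"delta_pos": [0, 0, 0], "yaw": 0, "hand": 0.4},
    {"delta_pos": [0, 0, 0], "yaw": 0, "hand": 0.6},
    {"delta_pos": [0, 0, 0], "yaw": 0, "hand": 0.8},
    {"delta_pos": [0, 0, 0], "yaw": 0, "hand": 0.8},
    {"delta_pos": [0, 0, 0], "yaw": 0, "hand": 0.8},
  ],
  grip_force=20,
)

```text
t: 4.63
tool_pos: [0.4134, -0.222, 0.025]
ee_rot: [[0.35, 0.937, 0.001], [0.937, -0.35, -0.001], [-0.0, 0.001, -1.0]]
force: [0.4, 0.6, 1.7]
opening: 0.0513
```

apply_moves(
  increments=[
    {"delta_pos": [0, 0, 0.3], "yaw": 0, "hand": 0.8},
    {"delta_pos": [0, 0, 0.7], "yaw": 0, "hand": 0.8},
    {"delta_pos": [0, 0, 1.5], "yaw": 0, "hand": 0.8},
    {"delta_pos": [0, 0, 2], "yaw": 0, "hand": 0.8},
    {"delta_pos": [0, 0, 2], "yaw": 0, "hand": 0.8},
    {"delta_pos": [0, 0, 2], "yaw": 0, "hand": 0.8},
    {"delta_pos": [0, 0, 0], "yaw": 0, "hand": 0.8},
  ],
)

```text
t: 5.22
tool_pos: [0.415, -0.2234, 0.1136]
ee_rot: [[0.349, 0.937, 0.005], [0.937, -0.349, -0.004], [-0.003, 0.006, -1.0]]
force: [1.4, -0.9, -1.4]
opening: 0.0517
```

```bash
python3 - <<'E'
from h import *
s=bot.state();print(s['t'],s['tool_pos'],s['force'],s['moment'],s['opening'])
m,im=snap("wrist","w4")
m2,im2=snap("side","s4")
cv2.imwrite("pics/w4b.png",np.hstack([cv2.resize(im[120:320,100:420],(400,250)),cv2.resize(im2[100:300,100:360],(390,300))[:250]]))
E
```

```text
5.2167 [ 0.41502364 -0.22341438  0.11355541] [ 1.39232814 -0.87431046 -1.37404228] [-0.1057347   0.03623822 -0.04183174] 0.05166992205661419
```

View pics/w4b.png

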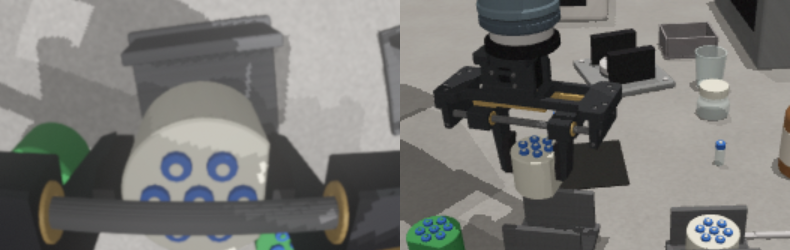

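apply_moves(
  increments=[
    {"delta_pos": [0.47, 1.45, 0], "yaw": -0.101, "hand": 0.8},
    {"delta_pos": [0.47, 1.45, 0], "yaw": -0.101, "hand": 0.8},
    {"delta_pos": [0.47, 1.45, 0], "yaw": -0.101, "hand": 0.8},
    {"delta_pos": [0.47, 1.45, 0], "yaw": -0.101, "hand": 0.8},
    {"delta_pos": [0.47, 1.45, 0], "yaw": -0.101, "hand": 0.8},
    {"delta_pos": [0.47, 1.45, 0], "yaw": -0.101, "hand": 0.8},
    {"delta_pos": [0.47, 1.45, 0], "yaw": -0.101, "hand": 0.8},
    {"delta_pos": [0.47, 1.45, 0], "yaw": -0.101, "hand": 0.8},
    {"delta_pos": [0.47, 1.45, 0], "yaw": -0.101, "hand": 0.8},
    {"delta_pos": [0.47, 1.45, 0], "yaw": -0.101, "hand": 0.8},
  ],
)

```text
t: 6.15
tool_pos: [0.4589, -0.0755, 0.1078]
ee_rot: [[0.98, 0.197, -0.003], [0.197, -0.98, 0.001], [-0.003, -0.002, -1.0]]
force: [0.4, -0.2, -1.6]
opening: 0.0515
```

apply_moves(
  increments=[
    {"delta_pos": [0.47, 1.45, 0], "yaw": -0.101, "hand": 0.8},
    {"delta_pos": [0.47, 1.45, -1], "yaw": -0.101, "hand": 0.8},
    {"delta_pos": [0, 0, -2], "yaw": 0, "hand": 0.8},
    {"delta_pos": [0, 0, -2], "yaw": 0, "hand": 0.8},
    {"delta_pos": [0, 0, -2], "yaw": 0, "hand": 0.8},
    {"delta_pos": [0, 0, 0], "yaw": 0, "hand": 0.8},
    {"delta_pos": [0, 0, 0], "yaw": 0, "hand": 0.8},
  ],
)

```text
t: 6.73
tool_pos: [0.4673, -0.047, 0.0377]
ee_rot: [[1.0, 0.002, -0.005], [0.002, -1.0, 0.002], [-0.005, -0.002, -1.0]]
force: [0.4, 1.3, -2.0]
opening: 0.0517
```

apply_moves(
  increments=[
    {"delta_pos": [0, 0, -0.8], "yaw": 0, "hand": 0.8},
    {"delta_pos": [0, 0, -0.5], "yaw": 0, "hand": 0.8},
    {"delta_pos": [0, 0, -0.3], "yaw": 0, "hand": 0.8},
    {"delta_pos": [0, 0, -0.1], "yaw": 0, "hand": 0.8},
    {"delta_pos": [0, 0, 0], "yaw": 0, "hand": 0.8},
    {"delta_pos": [0, 0, 0], "yaw": 0, "hand": 0.8},
  ],
)

```text
t: 7.23
tool_pos: [0.4698, -0.0479, 0.023]
ee_rot: [[1.0, 0.002, 0.001], [0.002, -1.0, -0.0], [0.001, 0.0, -1.0]]
force: [-0.7, 0.6, -2.6]
opening: 0.0517
```

apply_moves(
  increments=[
    {"delta_pos": [0, 0, -0.2], "yaw": 0, "hand": 0.8},
    {"delta_pos": [0, 0, -0.1], "yaw": 0, "hand": 0.8},
    {"delta_pos": [0, 0, 0], "yaw": 0, "hand": 0.8},
    {"delta_pos": [0, 0, 0], "yaw": 0, "hand": 0.8},
  ],
)

```text
t: 7.57
tool_pos: [0.4698, -0.0479, 0.02]
ee_rot: [[1.0, 0.002, 0.001], [0.002, -1.0, -0.0], [0.001, 0.0, -1.0]]
force: [-0.8, 0.2, 0.5]
opening: 0.0519
```

apply_moves(
  increments=[
    {"delta_pos": [0, 0, 0], "yaw": 0, "hand": 0.3},
    {"delta_pos": [0, 0, 0], "yaw": 0, "hand": 0.0},
    {"delta_pos": [0, 0, 0], "yaw": 0, "hand": 0.0},
    {"delta_pos": [0, 0, 0], "yaw": 0, "hand": 0.0},
    {"delta_pos": [0, 0, 0], "yaw": 0, "hand": 0.0},
    {"delta_pos": [0, 0, 0], "yaw": 0, "hand": 0.0},
  ],
)

```text
t: 8.07
tool_pos: [0.4696, -0.0478, 0.0197]
ee_rot: [[1.0, 0.002, 0.0], [0.002, -1.0, -0.0], [0.0, 0.0, -1.0]]
force: [-1.2, 0.5, -0.9]
opening: 0.0875
```

apply_moves(
  increments=[
    {"delta_pos": [0, 0, 1], "yaw": 0, "hand": 0},
    {"delta_pos": [0, 0, 2], "yaw": 0, "hand": 0},
    {"delta_pos": [0, 0, 3], "yaw": 0, "hand": 0},
    {"delta_pos": [0, 0, 3], "yaw": 0, "hand": 0},
    {"delta_pos": [0.19, 0, 0.25], "yaw": 0.06, "hand": 0},
    {"delta_pos": [0.19, 0, 0.25], "yaw": 0.12, "hand": 0},
    {"delta_pos": [0.19, 0, 0.25], "yaw": 0.12, "hand": 0},
    {"delta_pos": [0.19, 0, 0.25], "yaw": 0.12, "hand": 0},
    {"delta_pos": [0.19, 0, 0.25], "yaw": 0.12, "hand": 0},
    {"delta_pos": [0.19, 0, 0.25], "yaw": 0.12, "hand": 0},
  ],
)

```text
t: 8.9
tool_pos: [0.4811, -0.0478, 0.1257]
ee_rot: [[0.785, 0.619, 0.001], [0.619, -0.785, -0.0], [0.0, 0.001, -1.0]]
force: [0.1, 0.5, 0.1]
opening: 0.088
```

apply_moves(
  increments=[
    {"delta_pos": [0.19, 0, 0.25], "yaw": 0.12, "hand": 0},
    {"delta_pos": [0.19, 0, 0.25], "yaw": 0.12, "hand": 0},
    {"delta_pos": [0.19, 0, 0.25], "yaw": 0.12, "hand": 0},
    {"delta_pos": [0.19, 0, 0.25], "yaw": 0.12, "hand": 0},
    {"delta_pos": [0.19, 0, 0.25], "yaw": 0.12, "hand": 0},
    {"delta_pos": [0.19, 0, 0.25], "yaw": 0.12, "hand": 0},
    {"delta_pos": [0.19, 0, 0.25], "yaw": 0.12, "hand": 0},
    {"delta_pos": [0.19, 0, 0.25], "yaw": 0.12, "hand": 0},
    {"delta_pos": [0.19, 0, 0.25], "yaw": 0.12, "hand": 0},
    {"delta_pos": [0.19, 0, 0.25], "yaw": 0.12, "hand": 0},
  ],
)

```text
t: 9.73
tool_pos: [0.5, -0.0477, 0.1506]
ee_rot: [[-0.293, 0.956, 0.0], [0.956, 0.293, -0.0], [-0.0, 0.0, -1.0]]
force: [-0.4, -0.4, -0.3]
opening: 0.0883
```

apply_moves(
  increments=[
    {"delta_pos": [0.19, 0, 0.25], "yaw": 0.12, "hand": 0},
    {"delta_pos": [0.19, 0, 0.25], "yaw": 0.12, "hand": 0},
    {"delta_pos": [0.19, 0, 0.25], "yaw": 0.12, "hand": 0},
    {"delta_pos": [0.19, 0, 0.25], "yaw": 0.12, "hand": 0},
    {"delta_pos": [0.19, 0, 0.25], "yaw": 0.12, "hand": 0},
    {"delta_pos": [0.19, 0, 0.25], "yaw": 0.12, "hand": 0},
    {"delta_pos": [0.19, 0, 0.25], "yaw": 0.12, "hand": 0},
    {"delta_pos": [0.19, 0, 0.25], "yaw": 0.12, "hand": 0},
    {"delta_pos": [0.19, 0, 0.25], "yaw": 0.12, "hand": 0},
    {"delta_pos": [0.19, 0, 0.25], "yaw": 0.12, "hand": 0},
  ],
)

```text
t: 10.57
tool_pos: [0.5189, -0.0477, 0.1756]
ee_rot: [[-0.997, 0.074, 0.0], [0.074, 0.997, -0.0], [-0.0, -0.0, -1.0]]
force: [-0.2, 0.5, 0.8]
opening: 0.0882
```

apply_moves(
  increments=[
    {"delta_pos": [0.19, 0, 0], "yaw": 0.08, "hand": 0},
    {"delta_pos": [0, 0, 0], "yaw": 0, "hand": 0},
    {"delta_pos": [0, 0, 0], "yaw": 0, "hand": 0},
  ],
)

```text
t: 10.82
tool_pos: [0.5208, -0.0477, 0.1753]
ee_rot: [[-1.0, 0.002, 0.0], [0.002, 1.0, -0.0], [-0.0, -0.0, -1.0]]
force: [0.0, 0.8, 0.3]
opening: 0.0877
```

```bash
python3 - <<'E'
from h import *
s=bot.state();print(s['t'],s['tool_pos'],s['ee_rot'][:2,1],s['qpos'])
m,im=snap("wrist","w5")
np.save("w5m.npy",m['pose'])
cv2.imwrite("pics/w5b.png",cv2.resize(im,(768,576),interpolation=cv2.INTER_CUBIC))
E
```

```text
10.8167 [ 0.5208021  -0.04773397  0.17525973] [0.00235105 0.99999723] [-1.82544443e+01  7.59159799e+00  1.03004572e+02  5.86641857e-04
  6.93824836e+01 -1.08119947e+02]
```

View pics/w5b.png

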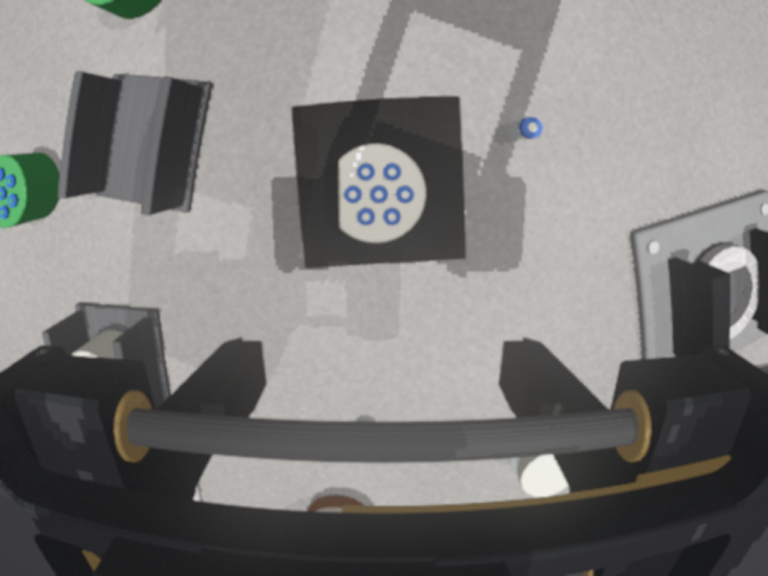

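The carrier stands free on the mat at about (380,193), with its flat on the left at about x=339. I'll measure it.

```bash
python3 - <<'E'
from h import *
im=cv2.imread("pics/w5.png")
cv2.imwrite("pics/w5c.png",cv2.resize(im[85:170,210:300],None,fx=7,fy=7,interpolation=cv2.INTER_CUBIC))
E
```

```text
(no output)
```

View pics/w5c.png

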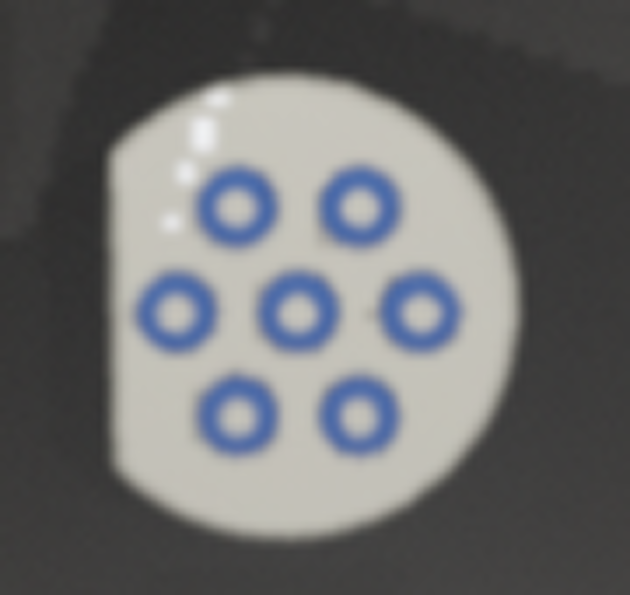

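```bash
cat > fit.py <<'E'
from h import *
from scipy.optimize import least_squares
np.set_printoptions(precision=4,suppress=True)
R=lambda p:p-0
m1=camera_model("wrist"); m1['pose']=np.load("w1m.npy")
m5=camera_model("wrist"); m5['pose']=np.load("w5m.npy")
# carrier
im=cv2.imread("pics/w5.png"); g=cv2.cvtColor(im,cv2.COLOR_BGR2GRAY)
big=cv2.resize(g[85:170,210:300],None,fx=8,fy=8,interpolation=cv2.INTER_CUBIC)
_,t=cv2.threshold(big,125,255,0)
c=max(cv2.findContours(t,cv2.RETR_EXTERNAL,cv2.CHAIN_APPROX_NONE)[0],key=cv2.contourArea)[:,0]
uv=(c+.5)/8-.5+[210,85]
W=np.array([w(m5,u,v,.053,True)[:2] for u,v in uv])
def dres(p,W,Rad=None,fl=None):
    R_=p[3] if Rad is None else Rad; f_=p[4] if fl is None else fl
    q=W-p[:2]; c_,s_=np.cos(p[2]),np.sin(p[2]); x=q@[c_,s_]; y=q@[-s_,c_]
    # signed distance approx to D shape: max(circle, flat)
    return np.maximum(np.hypot(x,y)-R_, -x-f_)
s=least_squares(dres,[.47,-.052,np.pi/2,.03,.022],args=(W,),loss='huber',f_scale=.0005)
print("carrier",s.x[:2],np.degrees(s.x[2]),s.x[3:],np.abs(s.fun).mean())
# pocket dark region
im=cv2.imread("pics/w1.png"); g=cv2.cvtColor(im,cv2.COLOR_BGR2GRAY)
big=cv2.resize(g[80:170,195:305],None,fx=8,fy=8,interpolation=cv2.INTER_CUBIC)
def px(pts,k,z): return np.array([w(m1,195+(u+.5)/k-.5,80+(v+.5)/k-.5,z,True)[:2] for u,v in pts])
dark=[(360,95),(300,105),(250,125),(420,105),(480,135),(530,190),(556,250),(558,300),(545,370),(520,415),(470,470),(420,495),(360,507),(300,497),(250,475),(215,450),(210,175),(208,250),(206,330),(204,420)]
for z in (.018,.024,.03):
    s=least_squares(dres,[.544,.254,.28,.0315,.023],args=(px(dark,6.5,z),),loss='huber',f_scale=.0005)
    print("pocket",z,s.x[:2],np.degrees(s.x[2]),s.x[3:],np.abs(s.fun).mean())
ring=px([(67,305),(78,220),(100,165),(125,130),(652,290),(640,210),(605,140),(100,420),(130,470),(160,515),(635,370),(600,445)],6.5,.03)
s=least_squares(lambda p:np.hypot(*(ring-p[:2]).T)-p[2],[.544,.254,.044]);print("ring",s.x,s.fun)
E
python3 fit.py
```

```text
carrier [ 0.469 -0.051] 89.78608001682046 [0.03  0.022] 6.412503342194685e-05
pocket 0.018 [0.5427 0.2539] 16.29165043275215 [0.032  0.0228] 0.00021127859674031444
pocket 0.024 [0.5427 0.2543] 16.29165042643138 [0.0314 0.0224] 0.00020725887594879694
pocket 0.03 [0.5427 0.2547] 16.291650453369368 [0.0308 0.0219] 0.00020323921504790174
ring [0.5431 0.2554 0.0434] [ 0.0002  0.     -0.0001 -0.0005  0.0005  0.0006  0.0002 -0.0004 -0.0002
  0.0012 -0.0006 -0.0008]
```

apply_moves(
  increments=[
    {"delta_pos": [-2.6, 0.07, 0], "yaw": 0, "hand": 0},
    {"delta_pos": [-2.58, 0, -1], "yaw": 0, "hand": 0},
    {"delta_pos": [0, 0, -3.5], "yaw": 0, "hand": 0},
    {"delta_pos": [0, 0, -3], "yaw": 0, "hand": 0},
    {"delta_pos": [0, 0, 0], "yaw": 0, "hand": 0},
    {"delta_pos": [0, 0, 0], "yaw": 0, "hand": 0},
  ],
)

```text
t: 11.37
tool_pos: [0.4677, -0.0466, 0.099]
ee_rot: [[-1.0, 0.001, -0.004], [0.001, 1.0, 0.001], [0.004, 0.001, -1.0]]
force: [0.6, -0.5, 0.2]
opening: 0.0881
```

apply_moves(
  increments=[
    {"delta_pos": [0, 0, -3], "yaw": 0, "hand": 0},
    {"delta_pos": [0, 0, -3], "yaw": 0, "hand": 0},
    {"delta_pos": [0, 0, -1.9], "yaw": 0, "hand": 0},
    {"delta_pos": [0, 0, 0], "yaw": 0, "hand": 0},
    {"delta_pos": [0, 0, 0], "yaw": 0, "hand": 0},
    {"delta_pos": [0, 0, 0], "yaw": 0, "hand": 0},
  ],
)

```text
t: 11.87
tool_pos: [0.4709, -0.0477, 0.0228]
ee_rot: [[-1.0, 0.0, 0.003], [0.0, 1.0, -0.001], [-0.003, -0.001, -1.0]]
force: [0.6, -0.1, 1.1]
opening: 0.0878
```

apply_moves(
  increments=[
    {"delta_pos": [0, 0, -0.1], "yaw": 0, "hand": 0},
    {"delta_pos": [0, 0, 0], "yaw": 0, "hand": 0},
    {"delta_pos": [0, 0, 0], "yaw": 0, "hand": 0},
  ],
)

```text
t: 12.12
tool_pos: [0.4699, -0.0473, 0.0209]
ee_rot: [[-1.0, -0.0, 0.002], [-0.0, 1.0, -0.001], [-0.002, -0.001, -1.0]]
force: [-0.2, 0.2, 0.7]
opening: 0.088
```

apply_moves(
  increments=[
    {"delta_pos": [-0.06, 0, 0], "yaw": 0, "hand": 0.2},
    {"delta_pos": [0, 0, 0], "yaw": 0, "hand": 0.3},
    {"delta_pos": [0, 0, 0], "yaw": 0, "hand": 0.4},
    {"delta_pos": [0, 0, 0], "yaw": 0, "hand": 0.6},
    {"delta_pos": [0, 0, 0], "yaw": 0, "hand": 0.8},
    {"delta_pos": [0, 0, 0], "yaw": 0, "hand": 0.8},
    {"delta_pos": [0, 0, 0], "yaw": 0, "hand": 0.8},
  ],
  grip_force=20,
)

```text
t: 12.7
tool_pos: [0.4684, -0.0471, 0.0197]
ee_rot: [[-1.0, -0.0, -0.0], [-0.0, 1.0, -0.0], [0.0, -0.0, -1.0]]
force: [-0.2, -0.4, -0.1]
opening: 0.0516
```

```bash
python3 - <<'E'
from h import *
s=bot.state();print(s['t'],s['tool_pos'],s['ee_rot'],s['force'],s['opening'])
E
```

```text
12.7 [ 0.46838218 -0.04713938  0.01966827] [[-9.99999974e-01 -1.84482195e-04 -1.37270872e-04]
 [-1.84475640e-04  9.99999982e-01 -4.77640475e-05]
 [ 1.37279681e-04 -4.77387231e-05 -9.99999989e-01]] [-0.1930162  -0.40539701 -0.14104632] 0.05158862778967729
```

apply_moves(
  increments=[
    {"delta_pos": [0, 0, 0.4], "yaw": 0, "hand": 0.8},
    {"delta_pos": [0, 0, 1.1], "yaw": 0, "hand": 0.8},
    {"delta_pos": [0, 0, 2], "yaw": 0, "hand": 0.8},
    {"delta_pos": [0, 0, 2.5], "yaw": 0, "hand": 0.8},
    {"delta_pos": [0, 0, 2.5], "yaw": 0, "hand": 0.8},
    {"delta_pos": [0.65, 2.525, 2], "yaw": -0.1075, "hand": 0.8},
    {"delta_pos": [0.65, 2.525, 0], "yaw": -0.1075, "hand": 0.8},
    {"delta_pos": [0.65, 2.525, 0], "yaw": -0.1075, "hand": 0.8},
    {"delta_pos": [0.65, 2.525, 0], "yaw": -0.1075, "hand": 0.8},
    {"delta_pos": [0.65, 2.525, 0], "yaw": -0.1075, "hand": 0.8},
  ],
)

```text
t: 13.53
tool_pos: [0.501, 0.0804, 0.1257]
ee_rot: [[-0.856, 0.517, 0.001], [0.517, 0.856, -0.0], [-0.001, 0.0, -1.0]]
force: [0.2, -1.1, -1.2]
opening: 0.0514
```

apply_moves(
  increments=[
    {"delta_pos": [0.65, 2.525, 0], "yaw": -0.1075, "hand": 0.8},
    {"delta_pos": [0.65, 2.525, 0], "yaw": -0.1075, "hand": 0.8},
    {"delta_pos": [0.65, 2.525, 0], "yaw": -0.1075, "hand": 0.8},
    {"delta_pos": [0.65, 2.525, 0], "yaw": -0.1075, "hand": 0.8},
    {"delta_pos": [0.65, 2.525, 0], "yaw": -0.1075, "hand": 0.8},
    {"delta_pos": [0.65, 2.525, 0], "yaw": -0.1075, "hand": 0.8},
    {"delta_pos": [0.65, 2.525, 0], "yaw": -0.1075, "hand": 0.8},
    {"delta_pos": [0, 0, 0], "yaw": 0, "hand": 0.8},
    {"delta_pos": [0, 0, 0], "yaw": 0, "hand": 0.8},
    {"delta_pos": [0, 0, 0], "yaw": 0, "hand": 0.8},
  ],
)

```text
t: 14.37
tool_pos: [0.5459, 0.2556, 0.1248]
ee_rot: [[-0.279, 0.96, -0.001], [0.96, 0.279, -0.001], [-0.0, -0.001, -1.0]]
force: [-0.6, 0.4, -2.6]
opening: 0.0516
```

```bash
python3 - <<'E'
from h import *
s=bot.state();print(s['t'],s['tool_pos'],np.degrees(np.arctan2(s['ee_rot'][1,1],s['ee_rot'][0,1])),s['ee_rot'][:,2],s['force'],s['opening'])
m,im=snap("wrist","w6"); m2,im2=snap("side","s6")
cv2.imwrite("pics/w6b.png",np.hstack([cv2.resize(im[100:320,90:410],(400,275)),cv2.resize(im2[90:200,180:330],(375,275))]))
E
```

```text
14.3667 [0.54587738 0.25562348 0.12479581] 16.221820342060596 [-7.62310503e-04 -5.64366924e-04 -9.99999550e-01] [-0.57588746  0.41453103 -2.6102785 ] 0.05159118314604533
```

View pics/w6b.png

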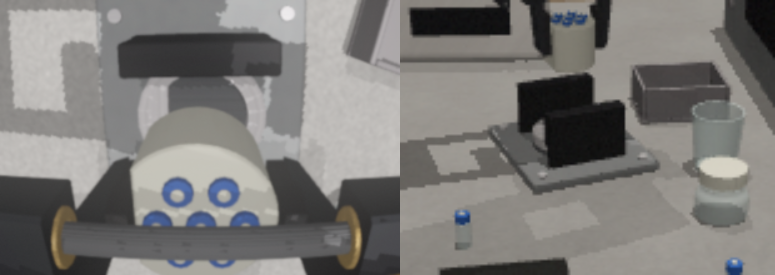

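apply_moves(
  increments=[
    {"delta_pos": [0.05, 0.05, -1.5], "yaw": 0, "hand": 0.8},
    {"delta_pos": [0, 0, -2], "yaw": 0, "hand": 0.8},
    {"delta_pos": [0, 0, -2], "yaw": 0, "hand": 0.8},
    {"delta_pos": [0, 0, -1.3], "yaw": 0, "hand": 0.8},
    {"delta_pos": [0, 0, 0], "yaw": 0, "hand": 0.8},
    {"delta_pos": [0, 0, 0], "yaw": 0, "hand": 0.8},
    {"delta_pos": [0, 0, 0], "yaw": 0, "hand": 0.8},
    {"delta_pos": [0, 0, 0], "yaw": 0, "hand": 0.8},
  ],
)

```text
t: 15.13
tool_pos: [0.5481, 0.2566, 0.0583]
ee_rot: [[-0.277, 0.961, 0.002], [0.961, 0.277, 0.001], [-0.0, 0.003, -1.0]]
force: [0.5, 0.2, -2.6]
opening: 0.0513
```

```bash
python3 - <<'E'
from h import *
s=bot.state();print(s['t'],s['tool_pos'],np.degrees(np.arctan2(s['ee_rot'][1,1],s['ee_rot'][0,1])),s['ee_rot'][:,2],s['force'],s['moment'],s['opening'])
E
```

```text
15.1333 [0.5480517  0.2565713  0.05825435] 16.10058657153079 [ 2.44272824e-03  5.75574655e-04 -9.99996851e-01] [ 0.51901918  0.1934316  -2.62205082] [0.00020543 0.05211916 0.03356029] 0.05131091427486078
```

apply_moves(
  increments=[
    {"delta_pos": [0, 0, -0.3], "yaw": 0, "hand": 0.8},
    {"delta_pos": [0, 0, -0.2], "yaw": 0, "hand": 0.8},
    {"delta_pos": [0, 0, -0.1], "yaw": 0, "hand": 0.8},
    {"delta_pos": [0, 0, 0], "yaw": 0, "hand": 0.8},
    {"delta_pos": [0, 0, 0], "yaw": 0, "hand": 0.8},
  ],
)

```text
t: 15.55
tool_pos: [0.5468, 0.2565, 0.0506]
ee_rot: [[-0.277, 0.961, -0.0], [0.961, 0.277, -0.0], [0.0, -0.0, -1.0]]
force: [0.1, 0.1, -2.9]
opening: 0.0516
```

```bash
python3 - <<'E'
from h import *
s=bot.state();print(s['t'],s['tool_pos'],np.degrees(np.arctan2(s['ee_rot'][1,1],s['ee_rot'][0,1])),s['ee_rot'][:,2],s['force'],s['moment'],s['opening'])
E
```

```text
15.55 [0.54680828 0.2564581  0.05063944] 16.105638888050553 [-2.06763591e-04 -4.68412434e-05 -9.99999978e-01] [ 0.09809916  0.0677633  -2.88808626] [-0.03727178  0.05744314  0.03341424] 0.051628437098481826
```

apply_moves(
  increments=[
    {"delta_pos": [-0.03, -0.04, -0.15], "yaw": 0, "hand": 0.8},
    {"delta_pos": [0, 0, -0.15], "yaw": 0, "hand": 0.8},
    {"delta_pos": [0, 0, -0.15], "yaw": 0, "hand": 0.8},
    {"delta_pos": [0, 0, -0.1], "yaw": 0, "hand": 0.8},
    {"delta_pos": [0, 0, 0], "yaw": 0, "hand": 0.8},
    {"delta_pos": [0, 0, 0], "yaw": 0, "hand": 0.8},
  ],
)

```text
t: 16.05
tool_pos: [0.5465, 0.256, 0.0451]
ee_rot: [[-0.277, 0.961, -0.0], [0.961, 0.277, -0.0], [0.0, -0.0, -1.0]]
force: [-0.0, 0.3, -2.5]
opening: 0.0515
```

apply_moves(
  increments=[
    {"delta_pos": [0, 0, -0.15], "yaw": 0, "hand": 0.8},
    {"delta_pos": [0, 0, -0.15], "yaw": 0, "hand": 0.8},
    {"delta_pos": [0, 0, -0.1], "yaw": 0, "hand": 0.8},
    {"delta_pos": [0, 0, 0], "yaw": 0, "hand": 0.8},
    {"delta_pos": [0, 0, 0], "yaw": 0, "hand": 0.8},
  ],
)

```text
t: 16.47
tool_pos: [0.5465, 0.256, 0.0411]
ee_rot: [[-0.277, 0.961, -0.0], [0.961, 0.277, -0.0], [-0.0, -0.0, -1.0]]
force: [0.8, 0.1, -2.7]
opening: 0.0517
```

Going in freely, 6 mm deep with no contact force.

apply_moves(
  increments=[
    {"delta_pos": [0, 0, -0.15], "yaw": 0, "hand": 0.8},
    {"delta_pos": [0, 0, -0.15], "yaw": 0, "hand": 0.8},
    {"delta_pos": [0, 0, -0.15], "yaw": 0, "hand": 0.8},
    {"delta_pos": [0, 0, -0.05], "yaw": 0, "hand": 0.8},
    {"delta_pos": [0, 0, 0], "yaw": 0, "hand": 0.8},
    {"delta_pos": [0, 0, 0], "yaw": 0, "hand": 0.8},
  ],
)

```text
t: 16.97
tool_pos: [0.5466, 0.256, 0.0361]
ee_rot: [[-0.277, 0.961, -0.0], [0.961, 0.277, -0.0], [-0.0, -0.0, -1.0]]
force: [0.1, -0.4, -2.1]
opening: 0.0515
```

apply_moves(
  increments=[
    {"delta_pos": [0, 0, -0.06], "yaw": 0, "hand": 0.8},
    {"delta_pos": [0, 0, -0.05], "yaw": 0, "hand": 0.8},
    {"delta_pos": [0, 0, 0], "yaw": 0, "hand": 0.8},
    {"delta_pos": [0, 0, 0], "yaw": 0, "hand": 0.8},
  ],
)

```text
t: 17.3
tool_pos: [0.5466, 0.256, 0.0351]
ee_rot: [[-0.277, 0.961, -0.0], [0.961, 0.277, 0.0], [0.0, -0.0, -1.0]]
force: [0.4, -0.1, -3.6]
opening: 0.0513
```

apply_moves(
  increments=[
    {"delta_pos": [0, 0, -0.05], "yaw": 0, "hand": 0.8},
    {"delta_pos": [0, 0, 0], "yaw": 0, "hand": 0.8},
    {"delta_pos": [0, 0, 0], "yaw": 0, "hand": 0.8},
  ],
)

```text
t: 17.55
tool_pos: [0.5467, 0.2561, 0.0347]
ee_rot: [[-0.277, 0.961, 0.0], [0.961, 0.277, 0.0], [-0.0, 0.0, -1.0]]
force: [0.3, -0.6, -2.3]
opening: 0.0516
```

apply_moves(
  increments=[
    {"delta_pos": [0, 0, 0], "yaw": 0, "hand": 0.35},
    {"delta_pos": [0, 0, 0], "yaw": 0, "hand": 0.2},
    {"delta_pos": [0, 0, 0], "yaw": 0, "hand": 0},
    {"delta_pos": [0, 0, 0], "yaw": 0, "hand": 0},
    {"delta_pos": [0, 0, 0], "yaw": 0, "hand": 0},
    {"delta_pos": [0, 0, 0], "yaw": 0, "hand": 0},
  ],
)

```text
t: 18.05
tool_pos: [0.5467, 0.2561, 0.0347]
ee_rot: [[-0.277, 0.961, 0.0], [0.961, 0.277, 0.0], [0.0, 0.0, -1.0]]
force: [-0.8, -0.9, -0.2]
opening: 0.0875
```

apply_moves(
  increments=[
    {"delta_pos": [0, 0, 1], "yaw": 0, "hand": 0},
    {"delta_pos": [0, 0, 2], "yaw": 0, "hand": 0},
    {"delta_pos": [0, 0, 3], "yaw": 0, "hand": 0},
    {"delta_pos": [0, 0, 3], "yaw": 0, "hand": 0},
    {"delta_pos": [0, 0, 2.5], "yaw": 0, "hand": 0},
    {"delta_pos": [0.7, -2.5, 2], "yaw": 0, "hand": 0},
    {"delta_pos": [0.7, -2.5, 0.4], "yaw": 0, "hand": 0},
    {"delta_pos": [0, 0, 0], "yaw": 0, "hand": 0},
    {"delta_pos": [0, 0, 0], "yaw": 0, "hand": 0},
    {"delta_pos": [0, 0, 0], "yaw": 0, "hand": 0},
  ],
)

```text
t: 18.88
tool_pos: [0.5602, 0.2062, 0.1736]
ee_rot: [[-0.277, 0.961, -0.001], [0.961, 0.277, 0.0], [0.0, -0.0, -1.0]]
force: [-0.2, 0.1, -0.3]
opening: 0.0881
```

```bash
python3 - <<'E'
from h import *
s=bot.state();print(s['t'],s['tool_pos'],s['force'])
m,im=snap("wrist","w7"); np.save("w7m.npy",m['pose']); m2,im2=snap("side","s7"); m3,im3=snap("scene","c7")
cv2.imwrite("pics/w7b.png",cv2.resize(im[30:230,130:400],None,fx=2.9,fy=2.9,interpolation=cv2.INTER_CUBIC))
cv2.imwrite("pics/s7b.png",np.hstack([cv2.resize(im2,(400,300)),cv2.resize(im3,(400,300))]))
k=cv2.cvtColor(im,cv2.COLOR_BGR2GRAY)
E
```

```text
18.8833 [0.56022452 0.20622858 0.17359203] [-0.19008937  0.10973814 -0.29984264]
```

View pics/w7b.png

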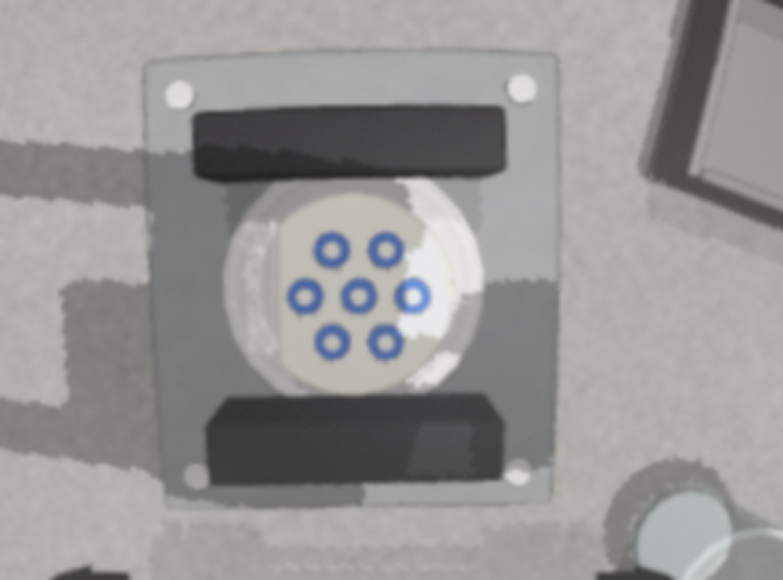

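View pics/s7b.png

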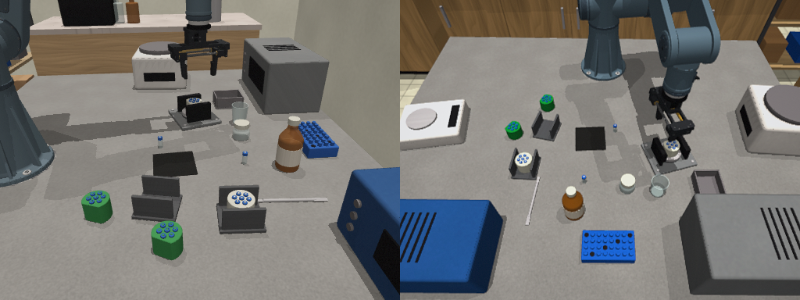

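```bash
python3 - <<'E'
from rig import bot
print(bot.close_job())
E
```

```text
the job is handed in; nothing more can be done
None
```

I loaded the carrier with the flat into the dock's turret pocket, let it go and handed the job in at about 19 s. I lifted it out of its cradle, stood it on the mat and released it. I then took it again with the hand turned half round and lowered it in with its flat matching the pocket's, at a yaw of about 16°.

- **Fit:** it went down with no contact force beyond its own weight. When I let go, its underside was at about 18 mm, which is the pocket floor. The last wrist picture shows it seated with its flat on the dock's -x side and the open gripper above it, touching nothing.
- **Rest of the bench:** the scene and side pictures show everything else where it was at the start.
- **Disagreement with the description:** the carrier's flat faced an open end of the cradle, not the -y cheek. Both grasps were therefore across the flat (opening about 52 mm), and the second take was a half turn of the hand rather than a quarter turn.
- **Limit of the check:** I judged seating depth from the tool height. The pictures alone cannot resolve the last millimetre.

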